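# Raise the belt-support post to its next hole

## Robot

A 6-joint arm with a two-finger parallel gripper is mounted at the origin on the work surface. World frame = base frame: x ahead of the robot, y to its left, z up, the work surface at z = 0. Lengths are in m, angles in rad, forces in N, time in s.
With the tool pointing down it reaches from about 0.3 to 0.775 m from the base axis. Payload 14.6 kg.
Tool frame: the origin (TCP) lies at the very end of the fingers, on their centre line; the grasp point (between the pads) lies 19 mm behind it; z points along the fingers, y is the line along which they close (so a half turn about z gives the same grasp; the last joint's range is limited). The gripper opens to 94 mm and grips with 3 to 60 N. Pads are 16 mm wide; open, the fingers measure 119 mm over their backs; the gripper's body (75 mm by 177 mm) begins 78 mm behind the grasp point.
Start: joints at [-1.296, 0.3, 1.521, -0, 1.321, -0.067], TCP at [0.184, -0.518, 0.205] pointing down, gripper open.
Joint ranges: [-3.03, 3.03], [-0.79, 2.21], [0.23, 2.52], [-1.04, 4.18], [0, 3.07], [-2.55, 2.55]. Speed limits (rad/s): [2.22, 2.22, 2.57, 3.14, 3.14, 3.14].

## Interface

Orientations are given as [roll, pitch, yaw] about the fixed x, y, z axes, in that order (R = Rz(yaw) Ry(pitch) Rx(roll)).
In Python, from station import ctrl gives the robot as it stands.
- The arm moves only by the tool move_arm, never from a script. Its argument "increments" is a list of rows, each a list of 7 numbers: the opening, from 0 (shut) to 1 (fully open), then the shift along the tool's x, y, z in units of 50 mm (1.0 is 50 mm), then the turn, a rotation vector about the tool's x, y, z in rad. In form: [[claw, tx, ty, tz, rx, ry, rz], ...]. A call has 1 to 20 rows; each row shifts and turns the commanded pose from where the row before left it, along the tool's axes as they then stand; what a row does not reach is not made up. A row lasts 1/10 s, in which the tool goes at most 50 mm and 8.59 degrees, less where a joint would pass 70% of its speed; a pose out of reach is approached as far as the arm can. A call is refused whole if a number of a shift passes 1 or a number of a turn 0.15, either way. A call with a gripper value outside its range is refused whole. The fingers move at their own pace and stop on an object; "force" is the grip in N (left out, the last holds). Time passes only in rows, so rows that do not move let the fingers close. It gives the time, the measured TCP pose, the force, the opening and the grip force at its end, in the units of the state.
- ctrl.get_obs(): the state, without advancing time (a new reading comes with each control period).
- ctrl.camera(name): name is "scene" or "top" or "wrist"; returns a dict with "color" (400x640x3 uint8, blue, green, red), "K" (3x3 intrinsics, pixels), "pose" (4x4, takes a point from camera to world coordinates); the wrist camera has in their place "tool_from_camera" (4x4, takes a point from camera to tool coordinates, whose origin is the TCP and whose axes are the flange's). Camera axes: x right, y down, z forward; pixel columns grow to the right and rows downward; lengths in m; the calibration is good to about 2 mm. A picture is of the moment at which its call begins: read the wrist's pose just before it. There is no depth.
- ctrl.hand_in(): hands the job in; it is judged then, once.
Trained networks look in a picture, given as the dict that the camera call returned (one of the last four; its "shot" number tells which), for a name from the list of things; names that differ only in an ending like _2 or _b are one class to them, and where a whole thing is asked for, a point or a joint stands for the part that bears it (a point fixed in the world has none). Each returns a list of dicts, best first, with "conf" (0 to 1); they miss things now and then, are a little off and sometimes report something else, mostly with a low value. They report only what shows in the picture. A call takes as long as a camera call. They do not tell look-alikes from the thing itself.
- ctrl.cut_out(name, picture): "mask" (400x640 bool, what is visible of it) and "centre" ([row, column] in pixels, amid what is visible of it).
The state is a dict: "time_s": time; "qpos": joint angles; "joint_vel": joint speeds; "tau": joint torques, N m; "ee_pos": TCP position; "eef_rot": TCP orientation; "force": force on the tool from outside, world axes, zero at the start; "moment": the same for the moment, N m; "grip_width": finger opening in m; "grip_force": force on a finger pad.
Only numpy, scipy, OpenCV 4.12 (cv2) and the standard library are available. Lean on these libraries where they do the work, as an engineer would, in place of code of your own. Each camera call takes 0.05 s, during which the arm holds its last target. There are 200 camera calls.

## Task

The telescoping belt-support post beside the polisher has sunk to the bottom with its button twisted away from the holes. Turn its T-bar so that the yellow end points the way the holes in the outer tube face, raise it until the sprung button pops out through the next (lower) hole, and ease off at once: pulling on against the popped button shears it. Let the bar go so that the post stands on its button, and leave the things lying around it alone.

Things in the scene. Friction and masses are not known exactly. Their poses are not given: they have to be found in the camera images.
- stand: Green cast foot bolted to the bench: plate 150 x 110 x 14 mm, round boss 44 mm across, to 50 mm height. Origin: centre of its underside, on the vertical post axis; z up. +x is the way both holes of the outer tube face.
- boss (a point): Point on the post axis at the boss's top, 50 mm above the bench. From it rises the dark steel outer tube, 29 mm across, 3 mm wall, clamped at a height that varies by 16 mm either way and is not measured: top 172 to 204 mm above the bench, centre of the lower hole 103 to 135 mm, upper hole 45 mm above the lower. Holes about 10.6 mm square.
- rest: Sliding part, 0.4 to 0.65 kg: bright steel inner tube 20 mm across with a T-bar on top. It only slides along and turns about the post axis. Origin: on that axis at the button's height, 75 mm above the bench at the start (right down). +x: where the button and the bar's yellow end point; at the start 0.4 to 1.0 rad counter-clockwise from the stand's +x. Not held by a hole, it sinks when let go.
- bar (a point): Centre of the black rubber T-bar: 90 mm long along the sliding part's x, 22 mm wide, 28 mm tall, +x end yellow, 169 mm above the sliding part's origin (244 mm above the bench at the start). Sliding takes 1 to 3 N besides the weight. Facing the holes within 0.1 rad, the button enters one; it then stops lift and turn hard, with 2.6 mm of play.
- button (a joint): Red round-nosed sprung button, 8 mm across, in the inner tube. Value in m, growing outwards: about 0.001 while the outer tube's wall holds it in, 0.009 when it is popped out through a hole (its nose then stands 5 mm proud of the outer tube). Its spring pushes with 3 to 5 N. More than 25 N on the popped button shears it.
- polish: Amber jar of polish with a dark lid, 68 mm across, 55 mm tall, standing loose near the foot; origin under its centre. Leave alone.
- hammer: Hammer, 240 mm long, lying loose near the foot along its own x axis. Leave alone.
- buckle: Loose brass ring buckle, 52 mm across, 8 mm thick, lying on the bench; origin under its centre. Leave alone.
Mind the look-alikes: they are no part of the job. Of the things shaped like the stand, the green one is meant.

How it is judged:
By the outcome, as a careful person would: the job done as asked, in the order asked, and still so for the second after the job is handed in, with the robot touching nothing.
It also fails if it takes over 42 s, if anything falls off the work surface, if the arm or the gripper's body presses on something with over 40 N, if the wrist force passes 120 N, or if a joint passes its speed limit or range.

## Working session

There is one attempt and no reset: what is moved stays moved. The work goes in short steps, Python scripts to look and compute and a tool call to move; the robot and the scene stay as the last step left them, time stands still between calls to the robot, and variables do not carry over. Pictures are saved under pics/ and viewed, at most 10 in all, crops included, and the job is handed in when it is done.

Besides the shell and the picture viewer there is one more tool, called after "Emit:" as a command line: name --pt "numbers of a row" for each row, then --argument value for the rest. move_arm: Moves the arm, as the interface text tells. Its arguments: {"type":"object","properties":{"increments":{"type":"array","items":{"type":"array","items":{"type":"number"}}},"force":{"type":"number"}},"required":["increments"]}

```bash
mkdir -p pics; ls
cat > h.py <<'E'
import numpy as np, cv2
from station import ctrl
from scipy.spatial.transform import Rotation as R
def shot(n,fn=None):
    p=ctrl.camera(n)
    if fn: cv2.imwrite('pics/'+fn,p['color'])
    return p
def proj(p,X):
    T=np.linalg.inv(p['pose']); c=T[:3,:3]@np.array(X)+T[:3,3]; u=p['K']@c; return u[:2]/u[2]
def ray(p,uv):
    d=p['pose'][:3,:3]@np.linalg.inv(p['K'])@np.array([uv[0],uv[1],1.]); return p['pose'][:3,3],d
def atz(p,uv,z):
    o,d=ray(p,uv); return o+d*(z-o[2])/d[2]
E
python3 - <<'E'
from h import *
s=ctrl.get_obs(); print(s['ee_pos'],s['eef_rot'],s['time_s'],s['force'])
a=shot('scene','s1.png');b=shot('top','t1.png')
for p,n in((a,'scene'),(b,'top')):
    print(n,p['pose'].round(3).tolist(),p['K'].round(1).tolist())
    for k in('stand','rest','polish','hammer','buckle'):
        print(k,[(round(float(d['conf']),2),np.round(d['centre'],1).tolist(),int(d['mask'].sum())) for d in ctrl.cut_out(k,p)])
cv2.imwrite('pics/both.png',cv2.resize(np.vstack([a['color'],b['color']]),(480,600)))
E
```

```text
pics
[ 0.18426882 -0.5179317   0.20488321] [-3.14045539e+00 -5.73961159e-05  3.41788411e-01] 0.0 [-0.20859988  0.21247315 -0.05409429]
scene [[0.246, 0.675, -0.696, 1.103], [0.969, -0.158, 0.189, -0.118], [0.017, -0.721, -0.693, 0.736], [0.0, 0.0, 0.0, 1.0]] [[422.4, 0.0, 325.6], [0.0, 422.4, 202.4], [0.0, 0.0, 1.0]]
stand [(0.85, [235.0, 339.8], 3099), (0.72, [201.0, 257.9], 2455), (0.68, [282.8, 242.5], 3846)]
rest [(0.96, [205.5, 226.8], 669), (0.4, [298.3, 129.6], 2064)]
polish [(0.79, [310.5, 322.7], 1249), (0.41, [279.5, 240.4], 3683), (0.37, [299.9, 127.6], 2060)]
hammer [(0.81, [300.0, 124.6], 2080)]
buckle [(0.54, [336.9, 227.9], 359)]
top [[0.023, -0.981, 0.194, 0.401], [-0.999, -0.017, 0.035, 0.009], [-0.031, -0.195, -0.98, 0.945], [0.0, 0.0, 0.0, 1.0]] [[396.7, 0.0, 324.7], [0.0, 396.7, 199.9], [0.0, 0.0, 1.0]]
stand [(0.87, [306.1, 374.5], 3196), (0.73, [210.8, 397.2], 2528), (0.57, [238.2, 311.9], 2990)]
rest [(0.84, [188.5, 425.0], 879)]
polish [(0.97, [160.7, 343.8], 712), (0.36, [213.7, 399.3], 2454)]
hammer [(0.7, [219.1, 496.0], 1605)]
buckle [(0.5, [150.0, 413.7], 164)]
```

View pics/s1.png

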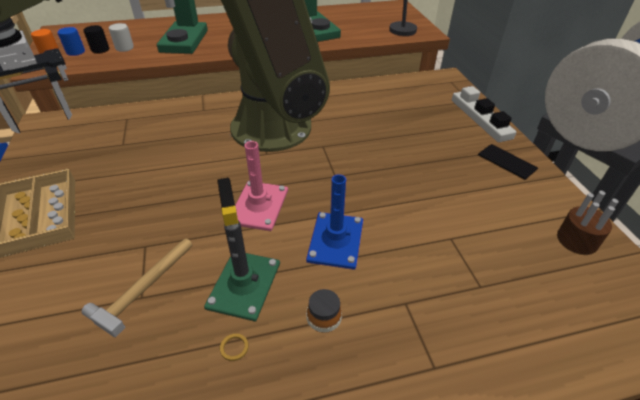

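View pics/t1.png

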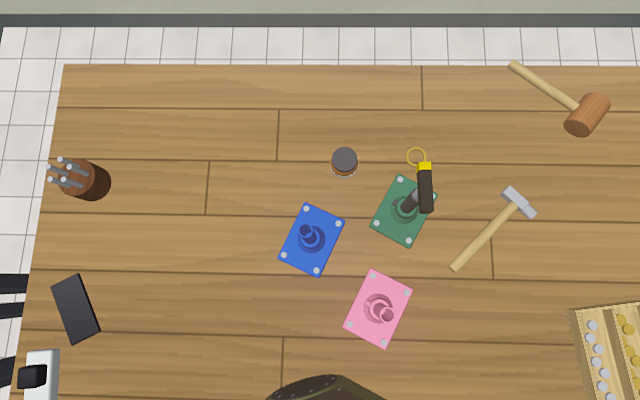

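Candidate posts are green (scene 243,283), blue (337,240) and pink (258,202). I choose the green one, with the black bar and yellow end at (230,213). Next I fit the plate and the bar, and check the choice in a close crop.

Run:
```python
from h import *
a=shot('scene');b=shot('top')
def fit(p,k,z,col):
    hsv=cv2.cvtColor(p['color'],cv2.COLOR_BGR2HSV)
    return hsv
for n,p,box in(('scene',a,(200,245,285,325)),('top',b,(360,165,445,255))):
    hsv=cv2.cvtColor(p['color'],cv2.COLOR_BGR2HSV)
    m=cv2.inRange(hsv,(50,60,30),(90,255,255)); x0,y0,x1,y1=box
    mm=np.zeros_like(m); mm[y0:y1,x0:x1]=m[y0:y1,x0:x1]
    ys,xs=np.nonzero(mm)
    W=np.array([atz(p,(u,v),.014)[:2] for u,v in zip(xs,ys)],np.float32)
    # drop boss area: use hull
    (c,sz,ang)=cv2.minAreaRect(W); print(n,'plate',np.round(c,4),np.round(sz,4),ang)
    y=cv2.inRange(hsv,(22,150,120),(35,255,255)); yy=np.zeros_like(y)
    bx=(215,195,245,230) if n=='scene' else (412,158,438,175)
    yy[bx[1]:bx[3],bx[0]:bx[2]]=y[bx[1]:bx[3],bx[0]:bx[2]]
    v,u=np.nonzero(yy); print('yellow px',u.mean(),v.mean(),len(u),atz(p,(u.mean(),v.mean()),.25)[:2])
    for d in ctrl.cut_out('rest',p)[:1]:
        v,u=np.nonzero(d['mask']); print(u.min(),u.max(),v.min(),v.max())
        W=np.array([atz(p,q,.258)[:2] for q in zip(u,v)],np.float32); print('bar',cv2.minAreaRect(W))
for n,p,c in(('s',a,(195,165,295,325)),('t',b,(350,130,450,260))):
    x0,y0,x1,y1=c; im=p['color'][y0:y1,x0:x1]; k=580/(y1-y0); im=cv2.resize(im,None,fx=k,fy=k,interpolation=cv2.INTER_CUBIC)[:, :399]
    globals()['i'+n]=im
h=min(is_.shape[0] for is_ in (globals()['is'],globals()['it']))
cv2.imwrite('pics/c1.png',np.hstack([globals()['is'][:h],globals()['it'][:h]]))
```

```text
scene plate [ 0.5706 -0.1441] [0.1089 0.1499] 61.871063232421875
yellow px 228.37037037037038 210.46296296296296 108 [ 0.59741991 -0.14398546]
218 236 178 227
bar ((0.5838349461555481, -0.14428533613681793), (0.12021265178918839, 0.021608496084809303), 1.2605911493301392)
top plate [ 0.565  -0.1444] [0.1083 0.1482] 61.83905029296875
yellow px 422.7935483870968 165.34193548387097 155 [ 0.60533638 -0.14188023]
```

View pics/c1.png

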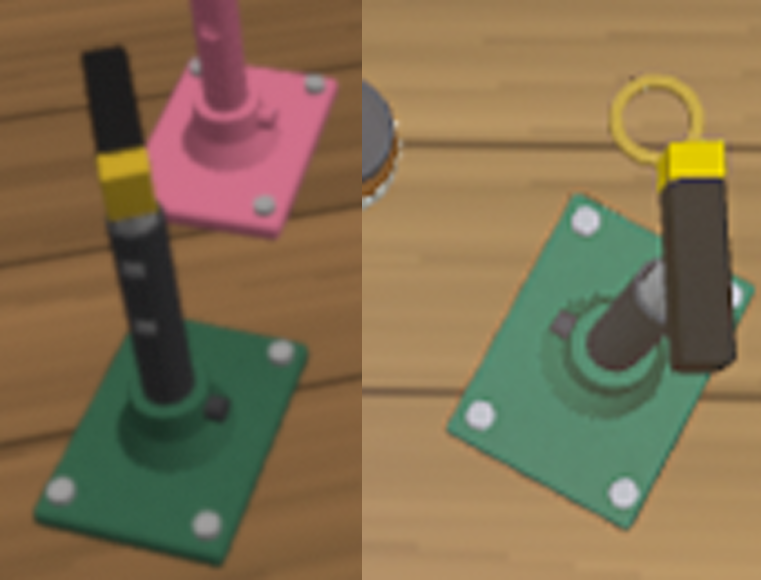

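The crop confirms the choice. The green foot carries the dark tube with two holes, at crop (132,268) and (146,327), facing the scene camera and a little left, so the stand's +x is about -28°. The bar's yellow end is at about +3°. The post axis is near (0.568, -0.144). I'll move above it.

Emit:
move_arm --pt "1 0 0 -0.8 0 0 0.09" --pt "1 0 0 -0.8 0 0 0.09" --pt "1 0 0 -0.8 0 0 0.09" --pt "1 0.58 -0.49 0 0 0 0" --pt "1 0.58 -0.49 0 0 0 0" --pt "1 0.58 -0.49 0 0 0 0" --pt "1 0.58 -0.49 0 0 0 0" --pt "1 0.58 -0.49 0 0 0 0" --pt "1 0.58 -0.49 0 0 0 0" --pt "1 0.58 -0.49 0 0 0 0" --pt "1 0.58 -0.49 0 0 0 0" --pt "1 0.58 -0.49 0 0 0 0" --pt "1 0.58 -0.49 0 0 0 0" --pt "1 0.58 -0.49 0 0 0 0" --pt "1 0.58 -0.49 0 0 0 0" --pt "1 0.58 -0.49 0 0 0 0" --pt "1 0.58 -0.49 0 0 0 0" --pt "1 0 0 0 0 0 0" --force 25

```text
time_s: 2.6
ee_pos: [0.5666, -0.144, 0.3246]
eef_rot: [-3.141, 0.001, 0.075]
force: [-0.3, -1.2, 0.1]
grip_width: 0.0937
grip_force: 0.0
```

```bash
cat >> h.py <<'E'
def wrist(fn=None):
    s=ctrl.get_obs(); p=shot('wrist',fn)
    T=np.eye(4); T[:3,:3]=R.from_euler('xyz',s['eef_rot']).as_matrix(); T[:3,3]=s['ee_pos']
    p['pose']=T@p['tool_from_camera']; return s,p
E
python3 - <<'E'
from h import *
s,p=wrist('w1.png'); print(s['ee_pos'],s['eef_rot'],s['qpos'].round(2) if hasattr(s['qpos'],'round') else s['qpos'])
print(p['pose'].round(3).tolist())
for k in('rest','stand'):
    for d in ctrl.cut_out(k,p)[:2]:
        v,u=np.nonzero(d['mask']); print(k,d['conf'],d['centre'],u.min(),u.max(),v.min(),v.max())
        if k=='rest':
            W=np.array([atz(p,q,.258)[:2] for q in zip(u,v)],np.float32); print('bar',cv2.minAreaRect(W))
E
```

```text
[ 0.56663971 -0.14399459  0.3245652 ] [-3.14070195e+00  7.52749424e-04  7.53855856e-02] [-0.31  0.32  1.22  0.    1.6   1.18]
[[0.076, -0.962, -0.261, 0.642], [-0.997, -0.073, -0.019, -0.138], [-0.0, 0.262, -0.965, 0.503], [0.0, 0.0, 0.0, 1.0]]
rest 0.61 [207.3, 315.8] 300 333 149 268
bar ((0.5682035684585571, -0.14455930888652802), (0.09259060025215149, 0.022500643506646156), 2.271399736404419)
stand 0.9 [206.7, 161.5] 78 220 140 261
stand 0.77 [299.7, 261.4] 217 317 246 394
```

View pics/w1.png

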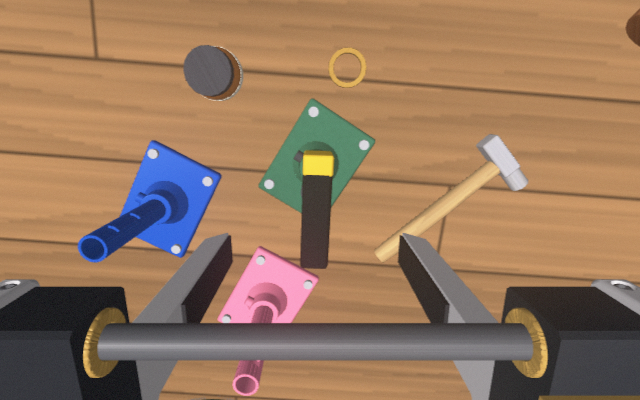

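The bar is seen clearly: centre (0.568, -0.1446), yaw 0.04, yellow end outwards (318,163). I'll line up, descend and grip, and measure the hole height in the scene view.

Emit:
move_arm --pt "1 0.03 0.01 -0.0 0 0 0.035" --pt "1 0 0 0.38 0 0 0" --pt "1 0 0 0.38 0 0 0" --pt "1 0 0 0.38 0 0 0" --pt "1 0 0 0.38 0 0 0" --pt "1 0 0 0.38 0 0 0" --pt "1 0 0 0 0 0 0" --pt "0.1 0 0 0 0 0 0" --pt "0.1 0 0 0 0 0 0" --pt "0.1 0 0 0 0 0 0" --pt "0.1 0 0 0 0 0 0" --pt "0.1 0 0 0 0 0 0" --force 20

```text
time_s: 3.95
ee_pos: [0.5663, -0.1474, 0.2308]
eef_rot: [3.141, -0.0, 0.037]
force: [1.1, 1.2, -1.1]
grip_width: 0.0575
grip_force: 0.0
```

Run:
```python
from h import *
p=shot('scene','s2.png')
ax=np.array([.568,-.1445]); th=np.radians(-28.15)
d=np.array([np.cos(th),np.sin(th)])
for z in(.05,.1,.12,.15,.19): print(z,proj(p,[*(ax+.0145*d),z]).round(1))
# brightness profile along hole line
g=cv2.cvtColor(p['color'],cv2.COLOR_BGR2GRAY).astype(np.float32)
for z in np.arange(.085,.206,.003):
    u,v=proj(p,[*(ax+.0145*d),z]); print(round(z,3),[int(cv2.getRectSubPix(g,(1,1),(float(u+k),float(v)))[0,0]) for k in range(-5,6)])
```

```text
0.05 [238.3 277. ]
0.1 [235.  261.2]
0.12 [233.6 254.5]
0.15 [231.3 243.9]
0.19 [228.2 228.9]
0.085 [80, 70, 47, 34, 33, 32, 32, 31, 33, 36, 36]
0.088 [80, 66, 46, 34, 33, 32, 32, 32, 34, 36, 36]
0.091 [79, 66, 47, 36, 32, 31, 31, 32, 33, 35, 37]
0.094 [79, 66, 47, 35, 32, 31, 31, 32, 34, 36, 36]
0.097 [78, 66, 46, 34, 32, 32, 32, 31, 32, 36, 36]
0.1 [79, 66, 44, 33, 33, 33, 33, 31, 32, 35, 36]
0.103 [78, 65, 46, 35, 33, 32, 32, 32, 34, 35, 36]
0.106 [78, 65, 48, 36, 32, 31, 32, 32, 34, 35, 36]
0.109 [80, 66, 46, 35, 33, 33, 34, 35, 34, 35, 36]
0.112 [86, 69, 48, 39, 40, 42, 44, 45, 44, 37, 36]
0.115 [99, 75, 51, 48, 53, 57, 61, 61, 59, 45, 37]
0.118 [105, 83, 58, 53, 62, 69, 73, 75, 71, 54, 40]
0.121 [108, 87, 60, 52, 62, 71, 74, 74, 69, 55, 42]
0.124 [109, 91, 60, 47, 51, 55, 55, 54, 52, 47, 39]
0.127 [109, 88, 56, 39, 39, 40, 38, 37, 37, 38, 37]
0.13 [108, 85, 54, 38, 34, 34, 33, 33, 33, 33, 35]
0.133 [109, 86, 55, 39, 34, 32, 33, 34, 33, 35, 36]
0.136 [112, 90, 57, 37, 34, 33, 33, 32, 32, 34, 35]
0.139 [112, 89, 56, 36, 32, 31, 33, 32, 33, 35, 36]
0.142 [113, 88, 54, 35, 33, 30, 
[... 396 characters left out ...]
 55, 50, 64, 72, 74, 75, 72, 59, 43]
0.169 [107, 83, 53, 46, 54, 55, 54, 55, 54, 47, 39]
0.172 [105, 80, 51, 39, 39, 39, 37, 37, 38, 38, 37]
0.175 [96, 77, 49, 35, 33, 33, 33, 33, 34, 36, 36]
0.178 [79, 65, 43, 33, 33, 33, 34, 32, 33, 34, 35]
0.181 [78, 60, 40, 33, 32, 32, 32, 33, 33, 35, 35]
0.184 [88, 66, 43, 34, 33, 35, 37, 37, 36, 37, 37]
0.187 [88, 69, 48, 39, 41, 46, 51, 52, 51, 50, 47]
0.19 [86, 68, 52, 52, 59, 63, 67, 70, 70, 70, 68]
0.193 [89, 70, 58, 60, 69, 75, 77, 79, 81, 85, 89]
0.196 [90, 76, 64, 63, 73, 79, 81, 81, 83, 88, 94]
0.199 [91, 82, 74, 74, 79, 85, 84, 81, 81, 87, 94]
0.202 [95, 89, 82, 84, 87, 89, 88, 87, 85, 88, 93]
0.205 [97, 95, 89, 88, 89, 89, 89, 89, 90, 90, 91]
```

Lower hole is at z ≈ 0.119, so the pop is expected after about 44 mm of lift. I'll correct a 3 mm offset and close.

Emit:
move_arm --pt "0.55 0.03 -0.05 0 0 0 0" --pt "0.55 0 0 0 0 0 0"

```text
time_s: 4.2
ee_pos: [0.5678, -0.1445, 0.2304]
eef_rot: [-3.141, 0.0, 0.037]
force: [0.2, 0.0, 0.5]
grip_width: 0.0519
grip_force: 0.0
```

Emit:
move_arm --pt "0.1 0 0 0 0 0 0" --pt "0.1 0 0 0 0 0 0" --pt "0.1 0 0 0 0 0 0" --pt "0.1 0 0 0 0 0 0" --pt "0.1 0 0 0 0 0 0" --pt "0.1 0 0 0 0 0 0" --force 20

```text
time_s: 4.8
ee_pos: [0.5676, -0.1446, 0.2304]
eef_rot: [-3.141, 0.0, 0.037]
force: [-0.9, 3.1, -0.2]
grip_width: 0.0216
grip_force: 20.0
```

Emit:
move_arm --pt "0.1 0 0 0 0 0 0.066" --pt "0.1 0 0 0 0 0 0.066" --pt "0.1 0 0 0 0 0 0.066" --pt "0.1 0 0 0 0 0 0.066" --pt "0.1 0 0 0 0 0 0.066" --pt "0.1 0 0 0 0 0 0.066" --pt "0.1 0 0 0 0 0 0.066" --pt "0.1 0 0 0 0 0 0.066" --pt "0.1 0 0 0 0 0 0" --pt "0.1 0 0 0 0 0 0"

```text
time_s: 5.8
ee_pos: [0.5673, -0.1457, 0.2304]
eef_rot: [3.14, -0.0, -0.492]
force: [-2.3, -5.7, 0.1]
grip_width: 0.0217
grip_force: 20.0
```

Run:
```python
from h import *
s=ctrl.get_obs(); print(s['force'],s['moment'],s['grip_width'])
p=shot('scene'); w=shot('top')
hsv=cv2.cvtColor(w['color'],cv2.COLOR_BGR2HSV)
x=[p['color'][170:300,200:290],w['color'][140:270,360:450]]
cv2.imwrite('pics/c2.png',np.hstack([cv2.resize(i,None,fx=4.4,fy=4.4,interpolation=cv2.INTER_CUBIC) for i in x]))
```

```text
[-2.3361052  -5.68158187  0.12387884] [-0.55363065  0.39906723 -0.03046179] 0.021696361291245057
```

View pics/c2.png

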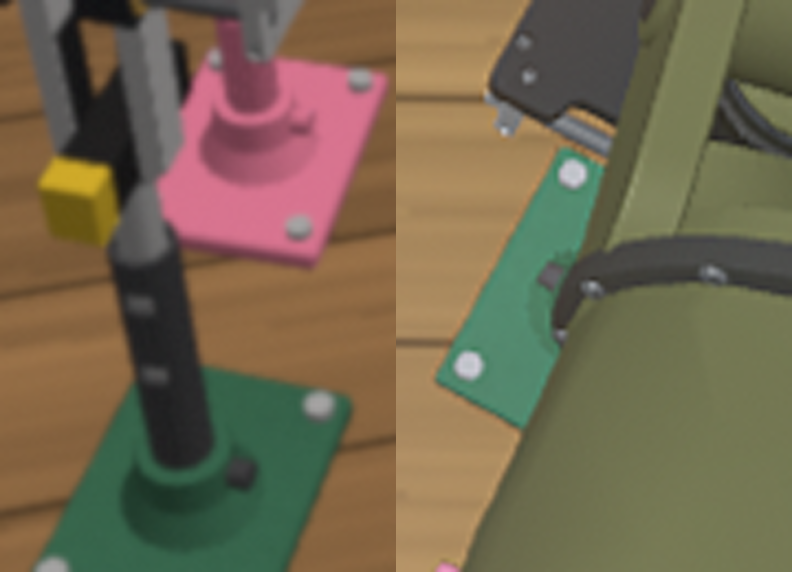

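The turn is done: yellow end (78,200), in line with the plate and the holes at (140,305) and (155,375). I'll relieve the side load and lift 36 mm.

Emit:
move_arm --pt "0.1 0 0.02 0 0 0 0" --pt "0.1 0 0 -0.06 0 0 0" --pt "0.1 0 0 -0.06 0 0 0" --pt "0.1 0 0 -0.06 0 0 0" --pt "0.1 0 0 -0.06 0 0 0" --pt "0.1 0 0 -0.06 0 0 0" --pt "0.1 0 0 -0.06 0 0 0" --pt "0.1 0 0 -0.06 0 0 0" --pt "0.1 0 0 -0.06 0 0 0" --pt "0.1 0 0 -0.06 0 0 0" --pt "0.1 0 0 -0.06 0 0 0" --pt "0.1 0 0 -0.06 0 0 0" --pt "0.1 0 0 -0.06 0 0 0" --pt "0.1 0 0 0 0 0 0"

```text
time_s: 7.3
ee_pos: [0.5673, -0.1457, 0.2666]
eef_rot: [-3.142, -0.0, -0.491]
force: [3.7, -0.4, -4.6]
grip_width: 0.0217
grip_force: 20.0
```

```bash
cat > red.py <<'E'
from h import *
s=ctrl.get_obs(); p=shot('scene')
c=p['color'][235:275,222:250].astype(int); r=c[...,2]-np.maximum(c[...,0],c[...,1])
r=r[:, 6:20]
v,u=np.nonzero(r>40); print('z',s['ee_pos'][2].round(4),'F',s['force'].round(1),'M',s['moment'].round(2),'red',len(v),r.max(),(u.mean()+228,v.mean()+235) if len(v) else '')
E
python3 red.py
```

```text
z 0.2666 F [ 3.7 -0.4 -4.6] M [ 0.03 -0.68  0.03] red 7 79 (np.float64(235.0), np.float64(254.71428571428572))
```

Emit:
move_arm --pt "0.1 0 0 -0.02 0 0 0" --pt "0.1 0 0 -0.02 0 0 0" --pt "0.1 0 0 0 0 0 0"

```text
time_s: 7.65
ee_pos: [0.5673, -0.1457, 0.2688]
eef_rot: [-3.141, -0.001, -0.491]
force: [4.2, -0.9, 0.8]
grip_width: 0.0224
grip_force: 20.0
```

```bash
python3 red.py
```

```text
z 0.2688 F [ 4.2 -0.9  0.8] M [ 0.09 -0.58  0.03] red 15 107 (np.float64(234.86666666666667), np.float64(254.46666666666667))
```

Run:
```python
from h import *
p=shot('scene'); cv2.imwrite('pics/c3.png',cv2.resize(p['color'][190:290,190:290],None,fx=5.5,fy=5.5,interpolation=cv2.INTER_CUBIC))
```

```text
(no output)
```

View pics/c3.png

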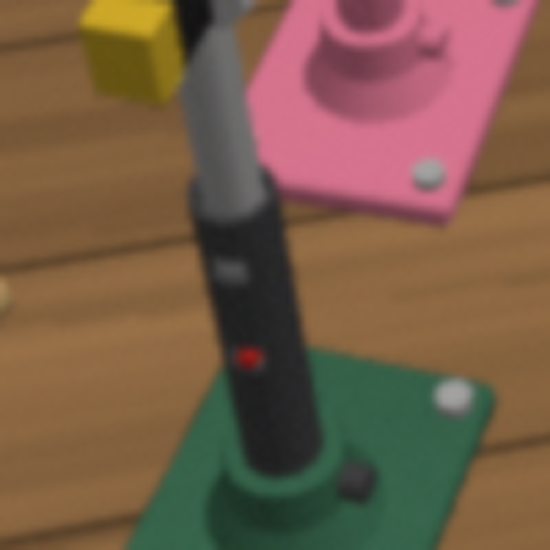

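Red is showing in the lower hole (crop 248,357) but isn't clearly proud yet. I'll take small steps.

Emit:
move_arm --pt "0.1 0 0 -0.02 0 0 0" --pt "0.1 0 0 0 0 0 0"

```text
time_s: 7.95
ee_pos: [0.5673, -0.1457, 0.2699]
eef_rot: [-3.141, -0.001, -0.491]
force: [4.3, -0.5, 3.1]
grip_width: 0.0219
grip_force: 20.0
```

```bash
python3 red.py
```

```text
z 0.2699 F [ 4.3 -0.5  3.1] M [ 0.03 -0.59  0.  ] red 27 131 (np.float64(234.11111111111111), np.float64(255.2962962962963))
```

Run:
```python
from h import *
s=ctrl.get_obs(); print(s['force'].round(2))
p=shot('scene'); cv2.imwrite('pics/c4.png',cv2.resize(p['color'][235:275,215:255],None,fx=14,fy=14,interpolation=cv2.INTER_CUBIC))
ax=np.array([.5675,-.1447]); th=np.radians(-28.15); d=np.array([np.cos(th),np.sin(th)])
for r in(.0115,.0145,.0195):
  for z in(.112,.116,.12): print(r,z,proj(p,[*(ax+r*d),z]).round(1))
```

```text
[ 3.83 -0.42  3.44]
0.0115 0.112 [234.6 255.8]
0.0115 0.116 [234.3 254.4]
0.0115 0.12 [234.1 253.1]
0.0145 0.112 [234. 257.]
0.0145 0.116 [233.7 255.7]
0.0145 0.12 [233.4 254.3]
0.0195 0.112 [232.9 259. ]
0.0195 0.116 [232.7 257.7]
0.0195 0.12 [232.4 256.3]
```

View pics/c4.png

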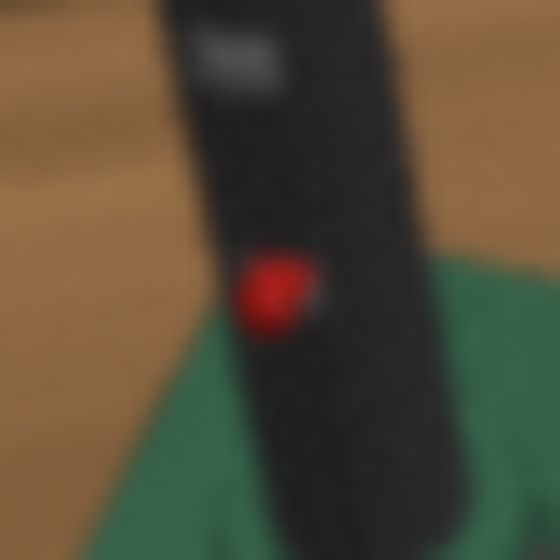

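The button is out: the red blob at crop (275,290) stands past the hole to the left and low, 27 px against 15 before. I'll ease down 1 mm and let go.

Emit:
move_arm --pt "0.1 0 0 0.02 0 0 0" --pt "0.1 0 0 0 0 0 0"

```text
time_s: 8.25
ee_pos: [0.5674, -0.1457, 0.2696]
eef_rot: [-3.141, -0.002, -0.491]
force: [2.5, 0.5, 8.3]
grip_width: 0.022
grip_force: 20.0
```

```bash
python3 red.py
```

```text
z 0.2696 F [2.5 0.5 8.3] M [ 0.16 -0.28 -0.01] red 28 131 (np.float64(234.17857142857142), np.float64(255.35714285714286))
```

It already stands on the lower edge of the hole. Release and retreat.

Emit:
move_arm --pt "0.1 0 0 -0.01 0 0 0" --pt "0.6 0 0 0 0 0 0" --pt "0.6 0 0 0 0 0 0" --pt "0.6 0 0 0 0 0 0" --pt "0.6 0 0 0 0 0 0" --pt "0.6 0 0 0 0 0 0" --pt "0.6 0 0 -0.2 0 0 0" --pt "0.6 0 0 -0.4 0 0 0" --pt "0.6 0 0 -0.5 0 0 0" --pt "0.6 0 0 -0.5 0 0 0" --pt "0.6 0 0 -0.4 0 0 0" --pt "0.6 0 0 0 0 0 0" --pt "0.6 0 0 0 0 0 0"

```text
time_s: 9.6
ee_pos: [0.5671, -0.1456, 0.3686]
eef_rot: [3.142, 0.0, -0.491]
force: [-0.1, 0.1, 0.1]
grip_width: 0.0565
grip_force: 0.0
```

```bash
python3 red.py
python3 - <<'E'
from h import *
p=shot('scene'); cv2.imwrite('pics/c5.png',cv2.resize(p['color'][150:360,60:360],(800,560),interpolation=cv2.INTER_CUBIC))
E
```

```text
z 0.3686 F [-0.1  0.1  0.1] M [ 0.09  0.   -0.03] red 25 129 (np.float64(233.96), np.float64(255.24))
```

View pics/c5.png

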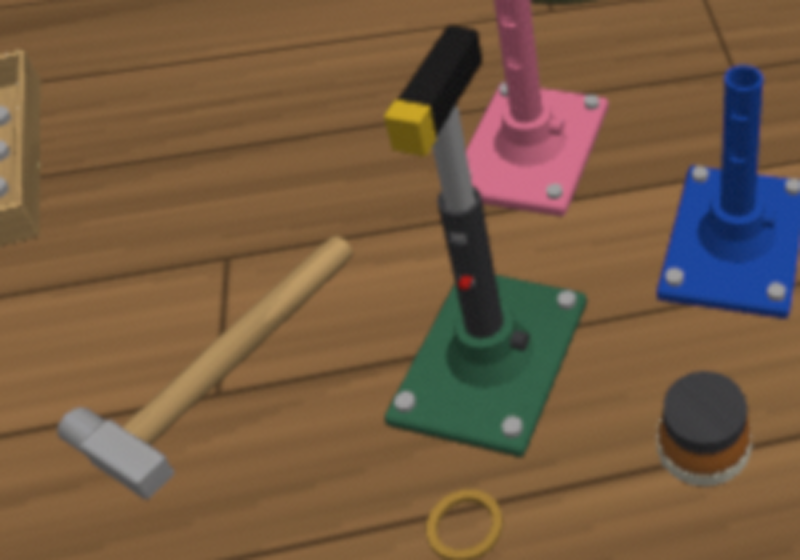

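The post stands on its popped button (465,282), the yellow end (410,125) points along the holes, the arm is clear, and the jar, hammer and buckle haven't moved.

```bash
python3 -c "
from station import ctrl
print(ctrl.hand_in())"
```

```text
the job is handed in; nothing more can be done
None
```

The post is standing on its popped button in the lower hole, with the yellow end facing the way the holes do. The bar is released, nothing around it was moved, and the job was handed in at about 10 s.

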